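Let a spice jar out of the rocker-gate dispenser

TASK

With your fingertips, push the blue plate of the sliding tray until the tray is fully home against its stop, under the mouth of the jar chute. Then press down the yellow paddle of the rocking lever so that its other end lifts the green gate, keep it down until the jar has rolled out into the tray, and let the lever come back up. Do not touch, pick up or carry the jar, and leave everything else where it stands.

Things in the scene. Friction and masses are not known exactly. Their poses are not given: they have to be found in the camera images.
- dispenser: white plastic and aluminium jar dispenser, fixed to the table; origin on the table, z up. Its white chute (88 mm wide) falls along the dispenser's -y axis at 0.18 rad to an open mouth at y = -85 mm, floor 55 mm up there. Two aluminium posts at x = +-52 mm, y = 100 mm, 160 mm tall, carry the lever. The tray runs on two rails along the dispenser's x axis at y = -132 mm, from x = -168 mm to a dark stop at x = +69 mm. Nothing stands under the paddle but the table
- lever (a joint): rocking lever along the dispenser's y axis, pivot at x = 0, y = 100 mm, z = 150 mm. 0 at rest (gate down), grows as the paddle is pressed, 0.36 rad at its stop; the gate clears the jar from about 0.22 rad. A spring returns it: about 5 N at the paddle to start, 8 N at the stop
- paddle (a point): centre of the top face of the yellow paddle (50 mm along x, 45 mm along y, level at rest), 100 mm from the pivot on the lever's +y end; 159 mm above the table at rest, about 36 mm lower at the lever's stop. Moves with the lever
- gate_edge (a point): middle of the lower edge of the green gate (72 mm wide, 4 mm thick), on the lever's other end, 120 mm from the pivot towards -y; at rest it stands about 12 mm above the chute floor and holds back the jar
- tray (a joint): travel of the sliding tray along the dispenser's +x axis, away from the robot: 0 at the near end, 0.10 m fully home against its stop. Friction about 1.5 N; it stays where it is left
- push_plate (a point): point on the outer face (looking along the dispenser's -x, to the robot) of the tray's upright blue plate, 55 mm above the table, at the middle of its width; the plate is 115 mm wide along y, 5 mm thick, its top edge 85 mm above the table. Moves with the tray
- tray_in (a point): centre of the inner floor of the grey tray, 15 mm above the table; 130 x 115 mm outside, axes as the dispenser's
- rolling_jar: small clear jar with red cap and brown filling, 40 mm across, 70 mm long, lying across the chute behind the green gate, about 80 g; origin at its middle, x along its length
- jar_a: upright spare jar with red cap, 40 mm across, 70 mm tall, loose; origin at the centre of its underside. Bystander
- jar_b: upright spare jar with red cap, 40 mm across, 70 mm tall, loose; origin at the centre of its underside. Bystander
- jar_c: upright spare jar with red cap, 40 mm across, 70 mm tall, loose; origin at the centre of its underside. Bystander
- dish: blue ceramic dish, 100 mm across, 30 mm tall, loose; origin under its centre. Bystander
- ladle: steel ladle lying on the table, 72 mm bowl 28 mm tall at its origin, handle 220 mm towards its -x. Bystander
- stirrer: flat bamboo stirrer, 209 mm long along x, 6 mm thick, loose. Bystander
- pot: small terracotta pot, 90 mm across, 80 mm tall, loose; origin under its centre. Bystander
Not all that is in view belongs to the job. What is shaped like the rolling_jar but turquoise is not meant.

How it is judged:
By the outcome, as a careful person would: the job done as asked, in the order asked, and still so for the second after the job is handed in, with the robot touching nothing.
It also fails if it takes over 48 s, if anything falls off the work surface, if the arm or the gripper's body presses on something with over 40 N, if the wrist force passes 120 N, or if a joint passes its speed limit or range.

ROBOT

A 6-joint arm with a two-finger parallel gripper is mounted at the origin on the work surface. World frame = base frame: x ahead of the robot, y to its left, z up, the work surface at z = 0. Lengths are in mm, angles in degrees, forces in N, time in s.
With the tool pointing down it reaches from about 350 to 850 mm from the base axis. Payload 8.1 kg.
Tool frame: the origin (TCP) lies midway between the tips of the shut fingers; the grasp point (between the pads) lies 19 mm behind it (r.grip_depth is the distance from the TCP to the grasp point, in mm); z points along the fingers, y is the direction in which the jaws open and shut (so a half turn about z gives the same grasp; the last joint's range is limited). The gripper opens to 85 mm and grips with 20 to 120 N. Pads are 22 mm wide; open, the fingers measure 114 mm over their backs; the gripper's body (76 mm by 85 mm) begins 54 mm behind the grasp point. The pads swing forward as they close: fully open they stand 13 mm farther back than shut.
Start: joints at [64.148, 7.471, 85.268, -0, 87.261, -4.893], TCP at [214.597, 560.315, 231.292] pointing down, gripper open.
Joint ranges: [-169.43, 169.43], [-51.17, 129.36], [1.28, 143.12], [-76.62, 256.62], [0, 156.53], [-152.29, 152.29]. Speed limits (degrees/s): [136.94, 136.94, 159.86, 180, 180, 180].

INTERFACE

Orientations are given as [roll, pitch, yaw] about the fixed x, y, z axes, in that order (R = Rz(yaw) Ry(pitch) Rx(roll)).
In Python, from bench import r, imaging gives the robot as it stands.
- The arm moves only by the shell command python3 -m creep 'ROWS' [FORCE]. ROWS is text: rows parted by semicolons, each of 7 numbers parted by spaces: the shift along the tool's x, y, z in cm, then the turn, a rotation vector about the tool's x, y, z in degrees, then the finger opening in cm, from 0 to 8.54. In form: dx dy dz ax ay az gripper; .... A call has 1 to 20 rows; each row is the pose to reach, as a shift and turn from the pose measured when the call began, along the tool's axes at that moment; what a row does not reach only later rows make up. A row lasts 1/10 s, in which the tool goes at most 50 mm and 8.59 degrees, less where a joint would pass 70% of its speed; a pose out of reach is approached as far as the arm can. A call with a gripper value outside its range is refused whole. The fingers move at their own pace and stop on an object; FORCE is the grip in N (left out, the last holds). Time passes only in rows, so rows that repeat a pose let the fingers close. It gives the time, the measured TCP pose, the force and the opening at its end, in the units of the state.
- r.sense(): the state, without advancing time (a new reading comes with each control period).
- imaging.snapshot(name): name is "scene" or "top" or "wrist"; returns the picture (384x512x3 uint8, red, green, blue); there is no depth.
- imaging.camera_info(name): a dict with "camera_matrix" (3x3 intrinsics, pixels), "R" (3x3) and "t" (3): a world point X has camera coordinates R X + t. Camera axes: x right, y down, z forward; pixel columns grow to the right and rows downward; lengths in mm; the calibration is good to about 2 mm. A picture is of the moment at which its call begins: read the wrist's pose just before it. camera_info takes no time and is no camera call; for the wrist camera it gives the pose at the moment of the call.
- r.hand_in(): hands the job in, once; it reports no verdict.
The state is a dict: "time": time; "joint_pos": joint angles; "qd": joint speeds; "joint_efforts": joint torques, N m; "tool_pos": TCP position; "tcp_rot": TCP orientation; "ft_force": force on the tool from outside, world axes, zero at the start; "wrist_torque": the same for the moment, N m; "finger_gap": finger opening in mm.
Only numpy, scipy, OpenCV 4.12 (cv2) and the standard library are available. Lean on these libraries where they do the work, as an engineer would, in place of code of your own. Each camera call takes 0.05 s, during which the arm holds its last target.

## Working session

There is one attempt and no reset: what is moved stays moved. The work goes in short steps, Python scripts to look and compute and a shell command to move; the robot and the scene stay as the last step left them, time stands still between calls to the robot, and variables do not carry over. Pictures are saved under pics/ and viewed, and the job is handed in when it is done.

```bash
ls; mkdir -p pics; python3 - <<'E'
from bench import r, imaging
import cv2, json
for n in ("scene","top"):
    cv2.imwrite(f"pics/{n}0.png", cv2.cvtColor(imaging.snapshot(n),cv2.COLOR_RGB2BGR))
    c=imaging.camera_info(n); print(n,{k:getattr(v,'tolist',lambda:v)() for k,v in c.items()})
s=r.sense();print(s)
E
```

```text
pics
scene {'camera_matrix': [[423.0272952247699, 0.0, 255.27513991669747], [0.0, 423.0272952247699, 190.44456260413475], [0.0, 0.0, 1.0]], 'R': [[-0.6974159358336152, 0.7164504125279745, 0.01760167133592809], [0.5337981954628578, 0.5356908869075486, -0.6542895079433877], [-0.478195042807764, -0.44691618909220465, -0.7560392985562202]], 't': [370.63658259259535, -260.55785270095384, 1835.3172892419313]}
top {'camera_matrix': [[373.48755232352016, 0.0, 253.67816783325435], [0.0, 373.48755232352016, 192.96678828221272], [0.0, 0.0, 1.0]], 'R': [[0.008172629308993878, -0.9999658142879425, -0.0012563381829674611], [-0.9937302181512694, -0.007981555640158514, -0.11151927323379458], [0.11150543333492072, 0.0021598668975802596, -0.9937614770717248]], 't': [29.593360042009422, 545.1592846952532, 1303.043358936687]}
{'time': 0.1, 'joint_pos': array([ 6.41462529e+01,  7.51225485e+00,  8.53223707e+01, -1.94022330e-04,
        8.72606116e+01, -4.89489366e+00]), 'qd': array([ 0.05335554, -0.21107016, -0.15925412,  0.00434808, -0.01987697,
       -0.00691191]), 'joint_efforts': array([ 2.75129183e-03, -5.70949709e+01, -5.01944768e+01, -4.86500448e-05,
        8.09695252e-03,  1.37332032e-05]), 'tool_pos': array([214.40478103, 559.86592657, 230.34036643]), 'tcp_rot': array([-1.79905094e+02, -7.93332528e-03,  1.59041149e+02]), 'ft_force': array([-0.17087404,  1.25004569, -0.65811005]), 'wrist_torque': array([0.01106445, 0.03612727, 0.06745296]), 'finger_gap': 85.37496949742663}
```

View pics/scene0.png

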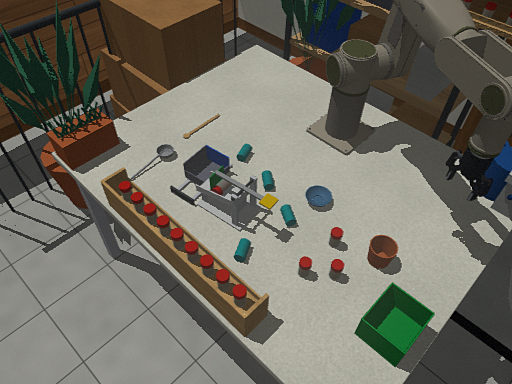

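View pics/top0.png

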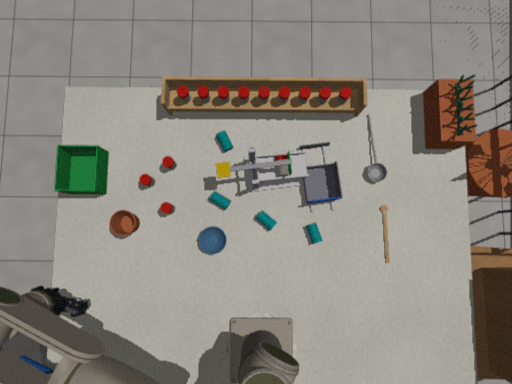

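The two views show the dispenser with its yellow paddle at about (223,170) in top and (268,201) in scene. The grey tray with its blue plate on the robot side is at about (322,185) in top. Four or more turquoise jars lie around as decoys. I'll enlarge both.

```bash
python3 - <<'E'
import cv2
a=cv2.imread("pics/top0.png")[120:250,200:360]; cv2.imwrite("pics/topc.png",cv2.resize(a,None,fx=4.5,fy=4.5,interpolation=cv2.INTER_CUBIC))
a=cv2.imread("pics/scene0.png")[135:265,160:300]; cv2.imwrite("pics/scenec.png",cv2.resize(a,None,fx=4.5,fy=4.5,interpolation=cv2.INTER_CUBIC))
E
```

```text
(no output)
```

View pics/topc.png

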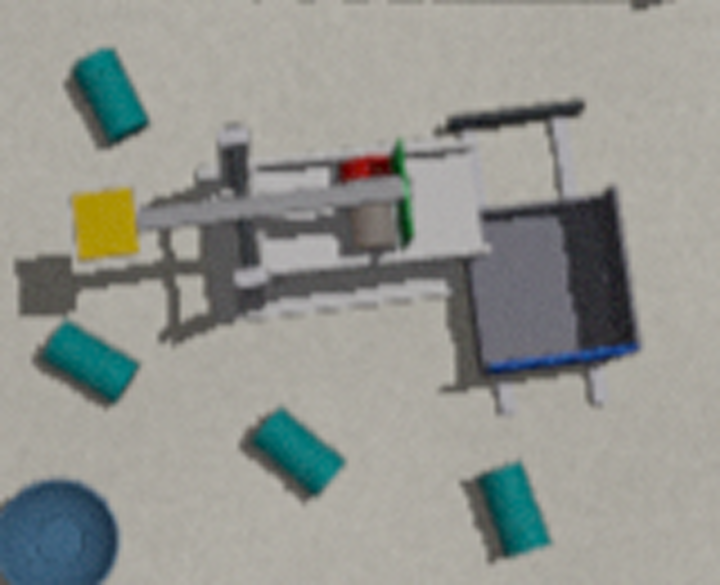

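View pics/scenec.png

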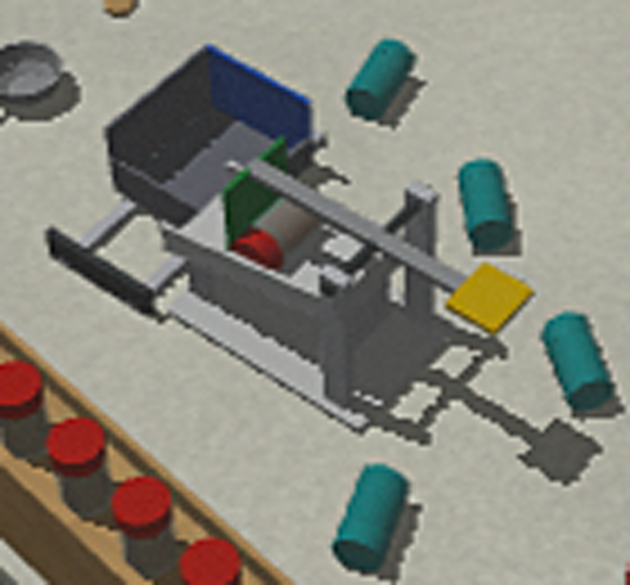

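```bash
cat > fit.py <<'E'
import numpy as np, cv2
from scipy.optimize import least_squares
from bench import imaging
cams={n:imaging.camera_info(n) for n in("top","scene")}
def proj(c,P):
    c=cams[c] if isinstance(c,str) else c
    q=np.atleast_2d(P)@np.array(c["R"]).T+np.array(c["t"]); q=q@np.array(c["camera_matrix"]).T
    return q[:,:2]/q[:,2:]
def W(p,L):
    L=np.atleast_2d(np.array(L,float)); c,s=np.cos(p[2]),np.sin(p[2])
    return np.c_[p[0]+c*L[:,0]-s*L[:,1],p[1]+s*L[:,0]+c*L[:,1],L[:,2]]
E
python3 - <<'E'
from fit import *
pad=[(25,222.5,159),(25,177.5,159),(-25,177.5,159),(-25,222.5,159)]
posts=[(52,100,160),(-52,100,160)]
top=np.array([(72,195),(133,188),(139,250),(78,260),(232,130),(250,275),(485,370),(637,350)])/4.5+(200,120)
sc=np.array([(533-40,333),(447,300),(490,262),(533,293),(335,272),(420,188),(312,100),(210,47)])/4.5+(160,135)
def res(v):
    L=pad+posts+[(v[3],-74.5,85),(v[3],-189.5,85)]
    return np.r_[(proj("top",W(v,L))-top).ravel(),(proj("scene",W(v,L))-sc).ravel()]
s=least_squares(res,[600,-50,0,-150],x_scale=[100,100,.1,100],loss='soft_l1')
print(s.x,np.degrees(s.x[2])); print(res(s.x).reshape(-1,2).round(1))
p=s.x
for n,L in dict(paddle=(0,200,159),plate=(p[3],-132,55),gate=(0,-20,80),stop=(69,-132,20)).items(): print(n,W(p,L)[0].round(1))
np.save("pose.npy",p)
E
```

```text
[ 6.33052713e+02 -6.47332643e+01  1.21129238e-01 -1.30983869e+02] 6.940194122210416
[[-0.6 -1.4]
 [-0.4 -1.3]
 [-0.1 -0. ]
 [-0.4 -0.7]
 [ 0.3  0.8]
 [-0.1 -0.1]
 [ 1.  -1. ]
 [ 0.6 -0.4]
 [ 0.7 -0.4]
 [-0.4  0.1]
 [-0.8 -0.7]
 [ 0.8 -1.1]
 [ 0.4 -0.2]
 [ 0.9 -0. ]
 [ 0.6 -0.1]
 [ 0.3 -1.3]]
paddle [608.9 133.8 159. ]
plate [ 519.  -211.6   55. ]
gate [635.5 -84.6  80. ]
stop [ 717.5 -187.4   20. ]
```

```bash
cat >> fit.py <<'E'
def ray(c,uv,z):
    c=cams[c]; R=np.array(c["R"]);t=np.array(c["t"])
    d=R.T@np.linalg.solve(np.array(c["camera_matrix"]),[uv[0],uv[1],1]); o=-R.T@t
    return o+d*(z-o[2])/d[2]
def local(p,X):
    c,s=np.cos(p[2]),np.sin(p[2]); d=np.array(X[:2])-p[:2]
    return np.array([c*d[0]+s*d[1],-s*d[0]+c*d[1]])
from scipy.spatial.transform import Rotation as Ro
def shift(target):
    from bench import r
    s=r.sense(); R=Ro.from_euler('xyz',s["tcp_rot"],degrees=True)
    return R.inv().apply(np.array(target)-s["tool_pos"])/10
def turn(rpy):
    from bench import r
    s=r.sense(); R=Ro.from_euler('xyz',s["tcp_rot"],degrees=True)
    return (R.inv()*Ro.from_euler('xyz',rpy,degrees=True)).as_rotvec(degrees=True)
E
python3 - <<'E'
from fit import *
p=np.load("pose.npy")
for uv in [(110,95),(88,362),(297,452),(514,510)]:
    X=ray("top",np.array(uv)/4.5+(200,120),20); print(X.round(0),local(p,X).round(0))
for x in(-167,-180,-81): 
    T=W(p,(x,-132,200))[0]; print(x,T.round(1),shift(T).round(2))
T=W(p,(-167,-132,48))[0]
print(turn([180,0,187]))
E
```

```text
[736. 142.  20.] [127. 193.]
[518. 156.  20.] [-87. 233.]
[448. -11.  20.] [-177.   76.]
[ 403. -182.   20.] [-242.  -89.]
-167 [ 483.2 -215.9  200. ] [-52.85 -62.83   3.13]
-180 [ 470.3 -217.5  200. ] [-51.71 -63.44   3.13]
-81 [ 568.6 -205.6  200. ] [-60.45 -58.8    3.12]
[ -0.09107995  -0.03093119 -27.95883755]
```

```bash
python3 -m creep '-51.7 -63.4 0 0 0 -28 0;-51.7 -63.4 0 0 0 -28 0;-51.7 -63.4 0 0 0 -28 0;-51.7 -63.4 0 0 0 -28 0;-51.7 -63.4 0 0 0 -28 0;-51.7 -63.4 0 0 0 -28 0;-51.7 -63.4 0 0 0 -28 0;-51.7 -63.4 0 0 0 -28 0;-51.7 -63.4 0 0 0 -28 0;-51.7 -63.4 0 0 0 -28 0;-51.7 -63.4 0 0 0 -28 0;-51.7 -63.4 0 0 0 -28 0;-51.7 -63.4 0 0 0 -28 0;-51.7 -63.4 0 0 0 -28 0;-51.7 -63.4 0 0 0 -28 0;-51.7 -63.4 0 0 0 -28 0;-51.7 -63.4 0 0 0 -28 0;-51.7 -63.4 0 0 0 -28 0;-51.7 -63.4 0 0 0 -28 0;-51.7 -63.4 0 0 0 -28 0' 40; python3 - <<'E'
from fit import *
p=np.load("pose.npy")
T=W(p,(-180,-132,48))[0]; print(T,shift(T).round(2),turn([180,0,187]).round(2))
cv2.imwrite("pics/w1.png",cv2.cvtColor(imaging.snapshot("wrist"),cv2.COLOR_RGB2BGR))
E
```

```text
time: 2.1
tool_pos: [470.1, -216.1, 231.1]
tcp_rot: [-180.0, -0.1, -172.9]
ft_force: [0.4, 0.1, 0.7]
finger_gap: -0.2
[ 470.32159437 -217.51606106   48.        ] [-0.03 -0.13 18.31] [-0.04 -0.08  0.08]
```

View pics/w1.png

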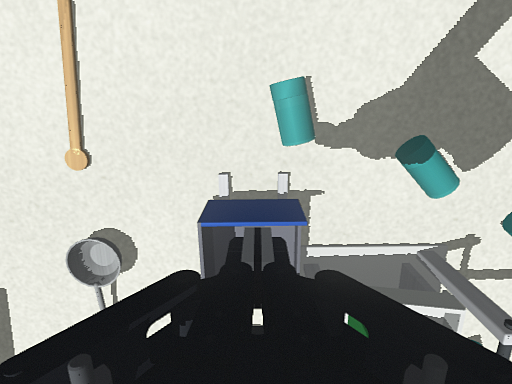

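```bash
python3 - <<'E'
from fit import *
p=np.load("pose.npy"); c=imaging.camera_info("wrist")
c={k:np.array(v) for k,v in c.items() if k in("R","t","camera_matrix")}
for L in [(p[3],-189.5,85),(p[3],-74.5,85),(p[3]+5,-189.5,85),(p[3]+5,-74.5,85),(p[3],-132,12)]: print(L,proj(c,W(p,L)).round(0))
E
```

```text
(np.float64(-130.98386872421207), -189.5, 85) [[200. 221.]]
(np.float64(-130.98386872421207), -74.5, 85) [[311. 222.]]
(np.float64(-125.98386872421207), -189.5, 85) [[201. 226.]]
(np.float64(-125.98386872421207), -74.5, 85) [[311. 226.]]
(np.float64(-130.98386872421207), -132, 12) [[256. 199.]]
```

The wrist view shows the plate's top edge at row ~223, columns 199–307, which agrees with the fit to about 2–3 mm. I'm descending in front of it; the turquoise jar at (292,112) is clear.

```bash
python3 -m creep '0 0 5 0 0 0 0;0 0 10 0 0 0 0;0 0 14 0 0 0 0;0 0 17 0 0 0 0;0 0 18.3 0 0 0 0;0 0 18.3 0 0 0 0;0 0 18.3 0 0 0 0'
python3 -m creep '-1 0 0 0 0 0 0;-1.8 0 0 0 0 0 0;-2.4 0 0 0 0 0 0;-3 0 0 0 0 0 0;-3.6 0 0 0 0 0 0;-4.2 0 0 0 0 0 0;-4.8 0 0 0 0 0 0;-5.4 0 0 0 0 0 0;-6 0 0 0 0 0 0;-6.6 0 0 0 0 0 0;-7 0 0 0 0 0 0;-7 0 0 0 0 0 0'; python3 - <<'E'
from fit import *
from bench import r
p=np.load("pose.npy");s=r.sense(); print(local(p,s["tool_pos"]))
cv2.imwrite("pics/w2.png",cv2.cvtColor(imaging.snapshot("wrist"),cv2.COLOR_RGB2BGR))
E
```

```text
time: 2.85
tool_pos: [471.2, -216.3, 50.0]
tcp_rot: [-179.9, 0.0, -172.8]
ft_force: [0.8, -1.8, 0.7]
finger_gap: -0.2
time: 4.05
tool_pos: [541.3, -207.6, 50.0]
tcp_rot: [-179.9, 0.1, -172.8]
ft_force: [-0.2, -0.4, 0.2]
finger_gap: -0.3
[-108.35293833 -130.72591081]
```

View pics/w2.png

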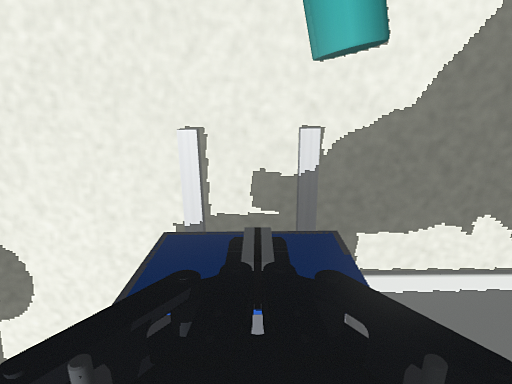

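Contact is made: the fingertips are on the blue plate near its middle (258,232). I'll push on to the stop.

```bash
python3 -m creep '-0.6 0 0 0 0 0 0;-1.2 0 0 0 0 0 0;-1.7 0 0 0 0 0 0;-2.1 0 0 0 0 0 0;-2.4 0 0 0 0 0 0;-2.4 0 0 0 0 0 0'
python3 -m creep '-0.2 0 0 0 0 0 0;-0.3 0 0 0 0 0 0;-0.4 0 0 0 0 0 0;-0.5 0 0 0 0 0 0;-0.5 0 0 0 0 0 0'; python3 - <<'E'
from fit import *
from bench import r
p=np.load("pose.npy");s=r.sense(); print(local(p,s["tool_pos"]))
E
```

```text
time: 4.7
tool_pos: [565.6, -204.7, 50.2]
tcp_rot: [-179.8, 0.1, -172.8]
ft_force: [0.5, -0.4, 0.1]
finger_gap: 0.3
time: 5.2
tool_pos: [570.6, -204.1, 50.3]
tcp_rot: [-179.8, 0.1, -172.8]
ft_force: [-0.8, 0.0, -1.1]
finger_gap: 0.2
[ -78.79684325 -130.82801381]
```

```bash
python3 -m creep '-0.2 0 0 0 0 0 0;-0.3 0 0 0 0 0 0;-0.4 0 0 0 0 0 0;-0.4 0 0 0 0 0 0'
python3 -m creep '-0.2 0 0 0 0 0 0;-0.3 0 0 0 0 0 0;-0.4 0 0 0 0 0 0;-0.4 0 0 0 0 0 0';  python3 - <<'E'
from fit import *
for n in("scene","top"): cv2.imwrite(f"pics/{n}2.png",cv2.cvtColor(imaging.snapshot(n),cv2.COLOR_RGB2BGR))
a=cv2.imread("pics/scene2.png")[135:265,160:300]; a=cv2.resize(a,None,fx=3.2,fy=4.2,interpolation=cv2.INTER_CUBIC)
b=cv2.imread("pics/top2.png")[135:225,250:360]; b=cv2.resize(b,(345,546),interpolation=cv2.INTER_CUBIC)
cv2.imwrite("pics/c2.png",np.hstack([cv2.resize(a,(448,546)),b]))
E
```

```text
time: 5.6
tool_pos: [574.9, -203.6, 50.3]
tcp_rot: [-179.8, 0.1, -172.8]
ft_force: [-0.6, 0.0, -0.8]
finger_gap: 0.0
time: 6.0
tool_pos: [577.2, -203.3, 50.3]
tcp_rot: [-179.9, -0.1, -172.8]
ft_force: [-12.7, 0.7, 7.5]
finger_gap: 0.0
```

View pics/c2.png

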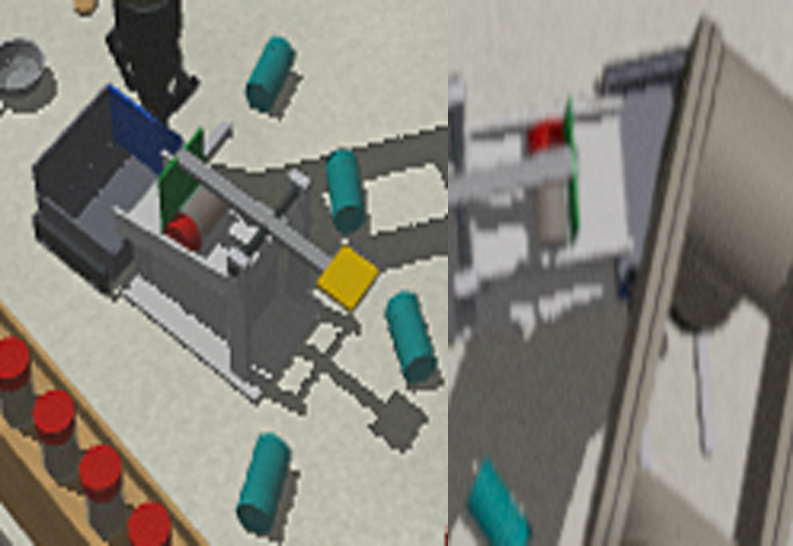

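The tray reaches the dark stop at about (75,265), and the force jumped to 13 N, which fits contact with the stop. I'll press once more to confirm, then back off straight.

```bash
python3 -m creep '-0.1 0 0 0 0 0 0;-0.2 0 0 0 0 0 0;-0.2 0 0 0 0 0 0'
python3 -m creep '0.5 0 0 0 0 0 0;2 0 0 0 0 0 0;4 0 0 0 0 0 0;4 0 0 0 0 0 0;4 0 -5 0 0 0 0;4 0 -10 0 0 0 0;4 0 -15 0 0 0 0;4 0 -18 0 0 0 0;4 0 -18 0 0 0 0';  python3 - <<'E'
from fit import *
p=np.load("pose.npy")
T=W(p,(0,203,200))[0]; print(T,shift(T).round(2),turn([180,0,187]).round(2))
cv2.imwrite("pics/w3.png",cv2.cvtColor(imaging.snapshot("wrist"),cv2.COLOR_RGB2BGR))
c=imaging.camera_info("wrist")
for L in [(-66,-74.5,85),(-66,-189.5,85),(-60,-189.5,85)]: print(proj(c,W(p,L)))
E
```

```text
time: 6.4
tool_pos: [577.1, -203.3, 50.3]
tcp_rot: [-179.9, -0.3, -172.8]
ft_force: [-14.6, 0.5, 9.1]
finger_gap: 0.3
time: 7.3
tool_pos: [542.2, -209.2, 238.1]
tcp_rot: [-179.5, 0.3, -172.8]
ft_force: [-0.3, 0.3, -0.3]
finger_gap: -0.1
[608.52356372 136.77931806 200.        ] [-10.89  33.53   3.58] [-0.47  0.28  0.17]
[[312.98291246 214.87819728]]
[[202.56436082 214.24192491]]
[[202.84057    219.58674962]]
```

View pics/w3.png

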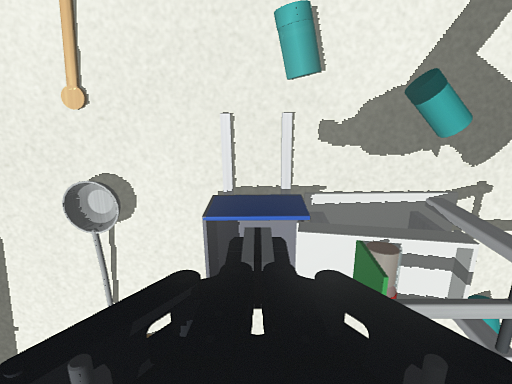

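The plate edge at row ~218 matches plate-outer x ≈ -65 mm, so the tray is home and stayed there. Next I move over the paddle.

```bash
python3 -m creep '-10.9 33.5 0 0 0 0 0;-10.9 33.5 0 0 0 0 0;-10.9 33.5 0 0 0 0 0;-10.9 33.5 0 0 0 0 0;-10.9 33.5 0 0 0 0 0;-10.9 33.5 0 0 0 0 0;-10.9 33.5 0 0 0 0 0;-10.9 33.5 0 0 0 0 0;-10.9 33.5 0 0 0 0 0;-10.9 33.5 0 0 0 0 0'; python3 - <<'E'
from fit import *
p=np.load("pose.npy")
T=W(p,(0,203,163))[0]; print(T,shift(T).round(2),turn([180,0,187]).round(2))
cv2.imwrite("pics/w4.png",cv2.cvtColor(imaging.snapshot("wrist"),cv2.COLOR_RGB2BGR))
a=imaging.snapshot("scene")[135:265,160:300]; cv2.imwrite("pics/s4.png",cv2.cvtColor(cv2.resize(a,None,fx=4.5,fy=4.5,interpolation=cv2.INTER_CUBIC),cv2.COLOR_RGB2BGR))
c=imaging.camera_info("wrist")
for L in [(-25,177.5,159),(-25,222.5,159),(25,222.5,159),(0,203,159)]: print(proj(c,W(p,L)).round(0))
E
```

```text
time: 8.35
tool_pos: [606.8, 136.7, 231.3]
tcp_rot: [-179.6, -0.1, -172.8]
ft_force: [0.1, 0.4, 0.1]
finger_gap: -0.2
[608.52356372 136.77931806 163.        ] [-0.18  0.03  6.83] [-0.36 -0.06  0.16]
[[224. 169.]]
[[286. 169.]]
[[284. 231.]]
[[259. 201.]]
```

View pics/w4.png

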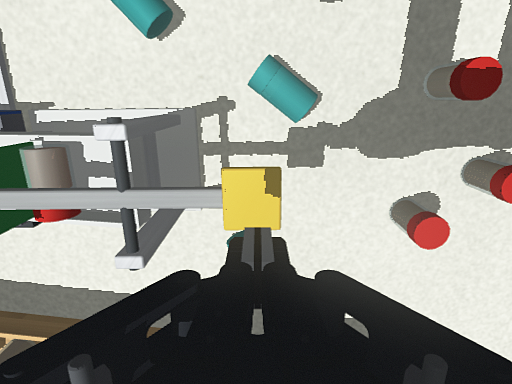

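View pics/s4.png

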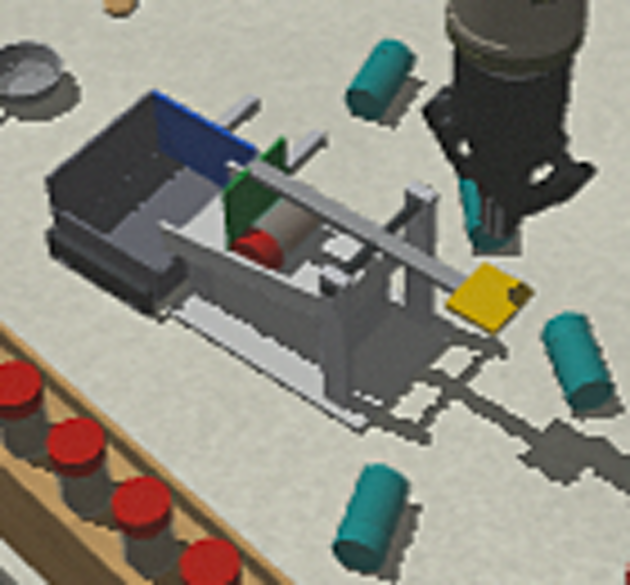

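The paddle is seen at (222–281, 168–230), within ~3 px of the prediction. I'm descending to just above it, then pressing.

The jar to release is the one lying behind the green gate, with a red cap and brown body, at (260,245) in this crop. The turquoise ones don't match and won't be touched.

```bash
python3 -m creep '-0.2 -0.3 3 0 0 0 0;-0.2 -0.3 5 0 0 0 0;-0.2 -0.3 6.5 0 0 0 0;-0.2 -0.3 6.7 0 0 0 0;-0.2 -0.3 6.7 0 0 0 0'
python3 -m creep '0 0 0.4 0 0 0 0;0 0 0.8 0 0 0 0;0 0 1.2 0 0 0 0;0 0 1.2 0 0 0 0'; python3 - <<'E'
from fit import *
a=imaging.snapshot("scene")[135:265,160:300]; cv2.imwrite("pics/s5.png",cv2.cvtColor(cv2.resize(a,None,fx=4.5,fy=4.5,interpolation=cv2.INTER_CUBIC),cv2.COLOR_RGB2BGR))
E
```

```text
time: 8.95
tool_pos: [609.4, 132.2, 165.2]
tcp_rot: [-179.7, -0.0, -173.0]
ft_force: [-0.4, 0.7, 0.4]
finger_gap: 0.2
time: 9.35
tool_pos: [610.4, 132.5, 154.1]
tcp_rot: [-179.7, 0.1, -173.0]
ft_force: [1.6, 0.4, 4.1]
finger_gap: -0.1
```

View pics/s5.png

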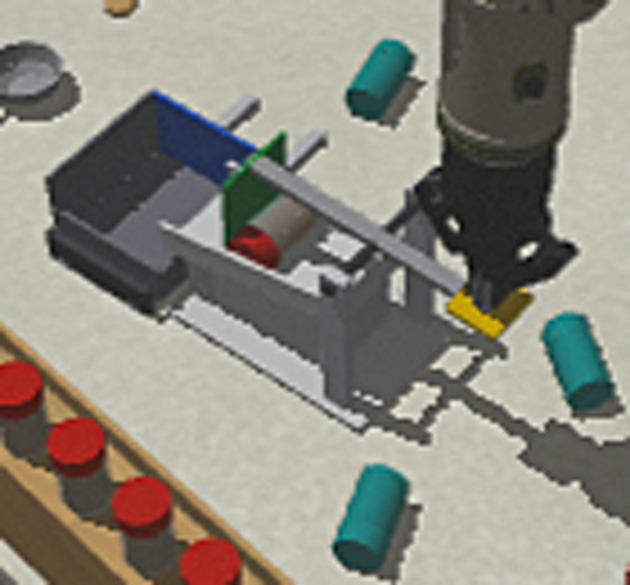

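The fingertips rest mid-paddle (488,305) with about 4 N. I'll press to ~0.32 rad and hold.

```bash
python3 -m creep '0 0 0.5 0 0 0 0;0 0 1 0 0 0 0;0 0 1.5 0 0 0 0;0 0 2 0 0 0 0;0 0 2.4 0 0 0 0;0 0 2.8 0 0 0 0;0 0 2.8 0 0 0 0;0 0 2.8 0 0 0 0;0 0 2.8 0 0 0 0;0 0 2.8 0 0 0 0;0 0 2.8 0 0 0 0;0 0 2.8 0 0 0 0;0 0 2.8 0 0 0 0;0 0 2.8 0 0 0 0'; python3 - <<'E'
from fit import *
a=imaging.snapshot("scene")[135:265,160:300]; cv2.imwrite("pics/s6.png",cv2.cvtColor(cv2.resize(a,None,fx=4.5,fy=4.5,interpolation=cv2.INTER_CUBIC),cv2.COLOR_RGB2BGR))
E
```

```text
time: 10.8
tool_pos: [611.2, 132.0, 127.7]
tcp_rot: [-179.6, 0.2, -173.0]
ft_force: [-0.5, -1.3, 8.8]
finger_gap: -0.1
```

View pics/s6.png

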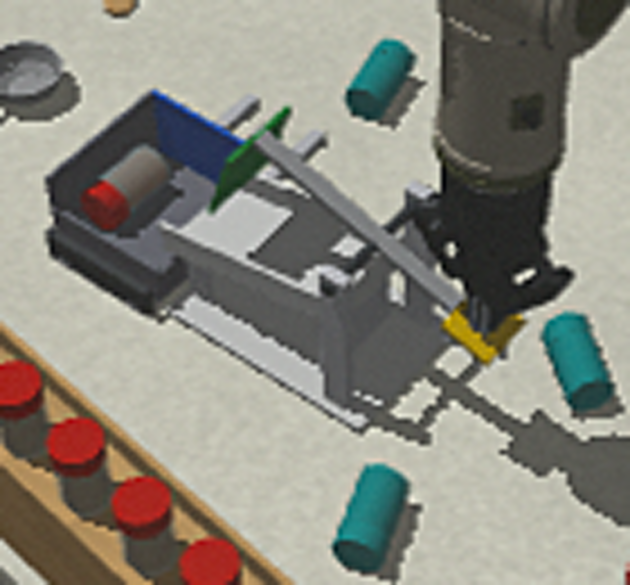

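The jar with the red cap is now in the tray (125,190), and the gate is up. I'll release the lever gently.

```bash
python3 -m creep '0 0 0 0 0 0 0;0 0 0 0 0 0 0;0 0 0 0 0 0 0;0 0 -0.6 0 0 0 0;0 0 -1.2 0 0 0 0;0 0 -1.8 0 0 0 0;0 0 -2.4 0 0 0 0;0 0 -3 0 0 0 0;0 0 -3.6 0 0 0 0;0 0 -4.5 0 0 0 0;0 0 -7 0 0 0 0;0 0 -11 0 0 0 0;0 0 -14 0 0 0 0;0 0 -14 0 0 0 0'
python3 -m creep '5 5 0 0 0 0 0;10 10 0 0 0 0 0;14 14 0 0 0 0 0;18 18 0 0 0 0 0;18 18 0 0 0 0 0;18 18 0 0 0 0 0;18 18 0 0 0 0 0;18 18 0 0 0 0 0'; python3 - <<'E'
from fit import *
ims={}
for n in("scene","top"): ims[n]=cv2.cvtColor(imaging.snapshot(n),cv2.COLOR_RGB2BGR); cv2.imwrite(f"pics/{n}7.png",ims[n])
a=cv2.resize(ims["scene"][135:265,160:300],(430,400),interpolation=cv2.INTER_CUBIC)
b=cv2.resize(ims["top"][120:250,220:340],(369,400),interpolation=cv2.INTER_CUBIC)
cv2.imwrite("pics/c7.png",np.hstack([a,b]))
E
```

```text
time: 12.25
tool_pos: [612.8, 132.9, 274.1]
tcp_rot: [-179.6, 0.7, -173.0]
ft_force: [0.3, 0.0, 1.1]
finger_gap: 0.2
time: 13.05
tool_pos: [412.7, 288.9, 270.2]
tcp_rot: [-179.6, 0.7, -173.0]
ft_force: [0.7, -0.0, 0.3]
finger_gap: 0.0
```

View pics/c7.png

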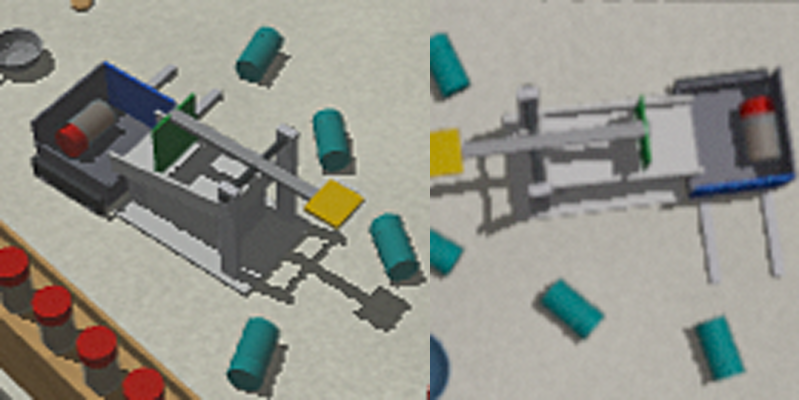

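View pics/scene7.png

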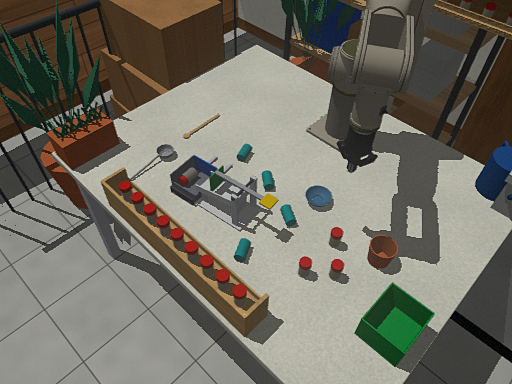

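The jar is lying in the tray, the lever is back up with the gate down, and nothing else has moved. One last numeric check of the tray and bystanders before hand-in.

```bash
python3 - <<'E'
from fit import *
from bench import r
p=np.load("pose.npy")
for uv in [(306.2,182.7),(337.1,178.5)]: print(local(p,ray("top",uv,85)).round(1))
print(proj("top",W(p,[(-65,-74.5,85),(-65,-189.5,85)])).round(1))
# bystander change, in areas outside dispenser/arm
for n in("scene","top"):
    a,b=[cv2.imread(f"pics/{n}{k}.png").astype(int) for k in(0,7)]
    m=(abs(a-b).max(2)>60).astype(np.uint8); k,_,st,c=cv2.connectedComponentsWithStats(m)
    print(n,[(c[i].round().tolist(),int(st[i,4])) for i in range(1,k) if st[i,4]>25])
print(r.sense()["time"]); r.hand_in()
E
```

```text
[-66.8 -73.9]
[ -64.3 -181.3]
[[306.3 182.2]
 [339.5 178.4]]
scene [([374.0, 16.0], 437), ([450.0, 6.0], 84), ([454.0, 2.0], 67), ([448.0, 14.0], 161), ([407.0, 42.0], 153), ([412.0, 40.0], 142), ([460.0, 26.0], 39), ([466.0, 40.0], 236), ([488.0, 32.0], 35), ([499.0, 40.0], 29), ([359.0, 47.0], 38), ([507.0, 47.0], 39), ([370.0, 50.0], 75), ([401.0, 56.0], 56), ([487.0, 66.0], 31), ([503.0, 80.0], 175), ([384.0, 121.0], 743), ([475.0, 144.0], 27), ([344.0, 146.0], 130), ([213.0, 157.0], 471), ([412.0, 213.0], 3727), ([497.0, 152.0], 55), ([358.0, 160.0], 404), ([467.0, 205.0], 3610), ([179.0, 177.0], 310), ([230.0, 173.0], 46), ([218.0, 185.0], 49), ([191.0, 191.0], 165), ([198.0, 200.0], 37), ([502.0, 372.0], 396)]
top [([322.0, 154.0], 406), ([279.0, 157.0], 46), ([329.0, 167.0], 41), ([321.0, 192.0], 787), ([143.0, 272.0], 6857), ([78.0, 333.0], 5823), ([7.0, 317.0], 50), ([222.0, 338.0], 122), ([233.0, 335.0], 29), ([295.0, 363.0], 65), ([209.0, 371.0], 170), ([63.0, 366.0], 30), ([82.0, 379.0], 262), ([299.0, 379.0], 32), ([24.0, 381.0], 288)]
13.15
the job is handed in; nothing more can be done
```

The job is done and handed in at 13.2 s. The tray is home, the jar rolled out into it, and the lever is back at rest.

- **Tray:** I pushed the blue plate with the shut fingertips until it stopped moving and the force on the tool rose to about 13–15 N. I then backed straight off. In the last images the plate's outer face is at about x = -65 mm, against -131 mm at the start, and the tray sits against the dark stop.
- **Lever and jar:** I pressed the yellow paddle about 32 mm, close to 0.32 rad, with about 9 N. I held it there until the jar with the red cap showed in the tray, then let the lever up slowly. The last images show the gate down and the robot clear of everything.
- **Other objects:** Comparing the first and last pictures, the only changes are the tray, the jar, and the arm with its shadow. The spare jars, dish, ladle, stirrer, pot and turquoise jars show no movement.
- **Small disagreement:** One corner of the plate measured about 8 mm off along y. I read it by eye from an enlarged crop, and the other corner and the x readings agreed within about 2 mm, so I took it as reading error.

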